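# Seat the slide-holder plate on the microscope stage pin

## Task

Fetch the aluminium slide-holder plate by its blue handle and set it down on the black microscope stage, riding on the brass pin, with its hole about 3 cm to the right of the middle of the pin's slot. Push its long edge up to the metal fence, slide it gently to the left along the fence until the hole drops over the pin and the plate lies flat on the stage, then let go. Do not lower the hole onto the pin from above, do not force anything, and leave the other things on the bench alone.

Things in the scene. Friction and masses are not known exactly. Their poses are not given: they have to be found in the camera images.
- stage: Fixed black microscope stand with a base 170 (x) x 300 (y) mm; its flat top lies 40 mm above the bench. Origin at the centre of its underside; +x points away from the robot, +y to the left, turned by up to 0.25 rad.
- pin_slot (a point): Middle of the slot (along the stage's y) in the stage top, at stage x = 10, y = 0, z = 40 mm. The brass pin is clamped in it anywhere within 18 mm either way along y (not measured: look or feel for it). The pin is 8 mm across, straight for 4 mm, then tapers to 4 mm across at its tip, 7 mm above the stage top.
- fence_face (a point): Middle of the near face of the aluminium fence on the far side of the stage top: a straight bar along the stage's y, 235 mm long, 10 mm tall; its near face lies at stage x = 55.5 mm.
- column_foot (a point): Foot of the stand's steel column at stage x = 0, y = 125 mm (block 50 x 40 mm, column 28 mm across, up to 250 mm above the bench); the microscope head is swung out beyond it to the left, +y. Keep clear of it.
- plate: Loose aluminium plate, 90 (x) x 170 (y) x 6 mm, about 0.3 kg, flat on the bench at first; origin at the centre of its underside. A glass slide is fixed on its -y end. Seated, it lies flat, axes along the stage's, +x edge within 2 mm of the fence. Left free on the pin it tilts about 4 degrees, resting on the pin and its -y edge (the pin must be under the part between the hole and the +y edge).
- plate_handle (a point): On the plate's blue bar handle, 30 mm above the plate's underside, over its centre. The bar is 44 mm along the plate's x, 14 mm along its y (grip across these 14 mm), and its top is 42 mm above the plate's underside.
- plate_hole (a point): Centre of the plate's only through hole, at the underside, 25 mm from the plate's centre along its +y; 11 mm across.
- wash_bottle: White wash bottle with red cap, 66 mm across, 170 mm tall. Loose; leave it alone. Origin at the centre of its underside.
- slide_box: Green slide box, 55 x 95 x 35 mm. Loose; leave it alone. Origin at the centre of its underside.
- petri: Covered petri dish, 90 mm across, 16 mm high. Loose; leave it alone. Origin at the centre of its underside.
- jar: Small amber specimen jar, 44 mm across, 60 mm tall. Loose; leave it alone. Origin at the centre of its underside.
- driver: Small screwdriver lying down. Loose; leave it alone. Origin at the centre of its underside.
- beaker: White plastic beaker, 60 mm across, 70 mm tall. Loose; leave it alone. Origin at the centre of its underside.
Not all that is in view belongs to the job. Of the things that look like the plate, take the one that is farthest to the robot's right at the start.

How it is judged:
On the way, in this order (a step that is already met when the one before it is completed fails the run):
1. the plate rests on the stage, not yet seated, with its hole 22.5 to 45 mm right of the slot's middle and its far edge within 12 mm of the fence (contact force between plate and stage above 0.4 N and y of plate_hole in the frame of stage between -0.045 and -0.0225 m and x of plate_hole in the frame of stage between -0.002 and 0.014 m and z of plate in the frame of stage between 0.0385 and 0.051 m), for 0.2 s.
2. the hole has dropped over the pin: the plate lies flat on the stage (z of plate in the frame of stage below 0.0418 m and angle between plate's own z axis and vertical below 0.025 rad and y of plate_hole in the frame of stage between -0.021 and 0.021 m and x of plate_hole in the frame of stage between 0.006 and 0.014 m), for 0.2 s.
At the end, for the whole second after the job is handed in: The plate lies flat on the stage (underside within 1.8 mm of the top, tilt under 0.025 rad) with its hole over the pin (within 4 mm of the slot line across, and within 21 mm of its middle along it), its edge parallel to the fence within 0.06 rad, at rest and released (all of step 2 and z of plate in the frame of stage above 0.038 m and angle between the x axis of plate and the x axis of stage, either way round below 0.06 rad and linear speed of plate below 0.01 m/s and contact force between the fingers and plate below 0.1 N); the robot touches nothing.
It fails at once if the plate is pressed against the stage, fence or pin with more than 25 N (contact force between plate and stage above 25 N).
It fails at once if the plate is held up over the pin's place instead of being slid there (hole within 18 mm of the slot's centre along it and 20 mm across, 15 to 50 mm above the stage top) (y of plate_hole in the frame of stage between -0.018 and 0.018 m and x of plate_hole in the frame of stage between -0.01 and 0.03 m and z of plate in the frame of stage between 0.055 and 0.09 m).
It fails at once if another thing on the bench is shifted by more than 15 mm (distance of any of wash_bottle, slide_box, petri, jar, driver, beaker from where it was at the start of the episode above 0.015 m).
It also fails if it takes over 48 s, if anything falls off the work surface, if the arm or the gripper's body presses on something with over 40 N, if the wrist force passes 120 N, or if a joint passes its speed limit or range.

## Robot

A 6-joint arm with a two-finger parallel gripper is mounted at the origin on the work surface. World frame = base frame: x ahead of the robot, y to its left, z up, the work surface at z = 0. Lengths are in m, angles in rad, forces in N, time in s.
With the tool pointing down it reaches from about 0.25 to 0.775 m from the base axis. Payload 4 kg.
Tool frame: the origin (TCP) lies at the very end of the fingers, on their centre line; the grasp point (between the pads) lies 19 mm behind it; z points along the fingers, y is the line along which they close (so a half turn about z gives the same grasp; the last joint's range is limited). The gripper opens to 94 mm and grips with 3 to 60 N. Pads are 16 mm wide; open, the fingers measure 119 mm over their backs; the gripper's body (75 mm by 177 mm) begins 78 mm behind the grasp point.
Start: joints at [1.226, 0.087, 1.371, -0, 1.684, -0.103], TCP at [0.132, 0.534, 0.206] pointing down, gripper open.
Joint ranges: [-3.1, 3.1], [-0.76, 2.03], [0.27, 2.55], [-1.08, 4.22], [0.17, 2.65], [-2.57, 2.57]. Speed limits (rad/s): [2.79, 2.79, 3.14, 3.14, 3.14, 3.14].

## Interface

Orientations are given as [roll, pitch, yaw] about the fixed x, y, z axes, in that order (R = Rz(yaw) Ry(pitch) Rx(roll)).
In Python, from bench import robot gives the robot as it stands. The module is installed in compiled form; this text tells all that it offers.
- The arm moves only by the tool move_arm, never from a script. Its argument "deltas" is one flat list of numbers, 7 for each row, row after row: the turn, a rotation vector about the tool's x, y, z in rad, then the shift along the tool's x, y, z in cm, then the closure, from -1 (fully open) to 1 (shut). A call has 1 to 8 rows; each row is the pose to reach, as a shift and turn from the pose commanded when the call began, along the tool's axes at that moment; what a row does not reach only later rows make up. A row lasts 1/10 s, in which the tool goes at most 50 mm and 8.59 degrees, less where a joint would pass 70% of its speed; a pose out of reach is approached as far as the arm can. A call with a gripper value outside its range is refused whole. The fingers move at their own pace and stop on an object; the grip force is fixed at half the most. Time passes only in rows, so rows that repeat a pose let the fingers close. It gives the time, the measured TCP pose, the force, the opening and the grip force at its end, in the units of the state.
- robot.get_obs(): the state, without advancing time (a new reading comes with each control period).
- robot.snapshot(name): name is "scene" or "top" or "wrist"; returns a dict with "image" (420x560x3 uint8, red, green, blue), "depth" (420x560 float32, m along the optical axis (not along the pixel's ray), 0 where there is no reading), "fov_y" (degrees; the focal length in pixels is half the picture's height over the tangent of half this angle, whatever the lens; pixels are square), "cx", "cy" (the principal point, pixels), "D" ([k1, k2, p1, p2, k3] as OpenCV has them; the pictures are not rectified), "origin" and "orientation" of the camera in the world; the wrist camera has in their place "T_tool_cam" (4x4, takes a point from camera to tool coordinates, whose origin is the TCP and whose axes are the flange's). Camera axes: x right, y up, looking along -z (the intrinsics and any distortion apply to the point x, -y, -z); pixel columns grow to the right and rows downward; lengths in m; the calibration is good to about 2 mm. A picture is of the moment at which its call begins: read the wrist's pose just before it.
- robot.close_job(): hands the job in; it is judged then, once.
The state is a dict: "time": time; "joint_positions": joint angles; "qvel": joint speeds; "joint_torque": joint torques, N m; "tool_pos": TCP position; "ee_rot": TCP orientation; "wrist_force": force on the tool from outside, world axes, zero at the start; "wrist_torque": the same for the moment, N m; "width": finger opening in m; "finger_force": force on a finger pad.
Only numpy, scipy, OpenCV 4.12 (cv2) and the standard library are available. Lean on these libraries where they do the work, as an engineer would, in place of code of your own. Each camera call takes 0.05 s, during which the arm holds its last target. There are 200 camera calls.

## Working session

There is one attempt and no reset: what is moved stays moved. The work goes in short steps, Python scripts to look and compute and a tool call to move; the robot and the scene stay as the last step left them, time stands still between calls to the robot, and variables do not carry over. Pictures are saved under pics/ and viewed, at most 10 in all, crops included, and the job is handed in when it is done.

Besides the shell and the picture viewer there is one more tool, called after "Call:" as name(argument=value, ...) on one line, values as JSON. move_arm: Moves the arm, as the interface text tells. Its arguments: {"type":"object","properties":{"deltas":{"type":"array","items":{"type":"number"}}},"required":["deltas"]}

```bash
mkdir -p pics
cat > h.py <<'E'
import numpy as np, cv2, pickle
from scipy.spatial.transform import Rotation as R
def save(name,fn,robot):
    o=robot.get_obs(); s=robot.snapshot(name)
    if name=="wrist":
        T=np.eye(4); e=o["ee_rot"]; T[:3,:3]=R.from_euler("xyz",e).as_matrix(); T[:3,3]=o["tool_pos"]
        s["T"]=T@s["T_tool_cam"]
    else:
        T=np.eye(4); q=np.array(s["orientation"]); T[:3,:3]=q if q.shape==(3,3) else R.from_euler("xyz",q).as_matrix(); T[:3,3]=s["origin"]; s["T"]=T
    pickle.dump(s,open(f"pics/{fn}.pkl","wb")); cv2.imwrite(f"pics/{fn}.png",s["image"][:,:,::-1]); return s
def load(fn): return pickle.load(open(f"pics/{fn}.pkl","rb"))
def K(s):
    f=s["image"].shape[0]/2/np.tan(np.radians(s["fov_y"])/2); return np.array([[f,0,s["cx"]],[0,f,s["cy"]],[0,0,1]])
def ray(s,u,v):
    p=cv2.undistortPoints(np.array([[[u,v]]],float),K(s),np.array(s["D"],float))[0,0]
    return np.array([p[0],-p[1],-1.])
def at_z(s,u,v,z):
    d=s["T"][:3,:3]@ray(s,u,v); o=s["T"][:3,3]; return o+d*(z-o[2])/d[2]
def at_d(s,u,v):
    d=s["depth"][int(round(v)),int(round(u))]; return s["T"][:3,:3]@(ray(s,u,v)*d)+s["T"][:3,3]
def proj(s,P):
    c=np.linalg.inv(s["T"])@np.append(P,1); return cv2.projectPoints(np.array([[[c[0],-c[1],-c[2]]]]),np.zeros(3),np.zeros(3),K(s),np.array(s["D"],float))[0][0,0]
E
python3 - <<'E'
from bench import robot
from h import *
import json
o=robot.get_obs(); print({k:np.round(v,4).tolist() for k,v in o.items()})
for n in("top","scene"):
    s=save(n,n+"0",robot); print({k:v for k,v in s.items() if k not in("image","depth")})
    cv2.imwrite(f"pics/{n}0b.png",cv2.resize(s["image"][:,:,::-1],(800,600),interpolation=cv2.INTER_CUBIC))
E
```

```text
{'time': 0.0, 'joint_positions': [1.2259, 0.0879, 1.3722, -0.0, 1.6836, -0.1031], 'qvel': [0.0006, 0.0005, -0.0015, -0.0008, 0.0007, -0.0033], 'joint_torque': [-0.001, -34.0181, -30.2426, 0.0716, 0.0329, -0.0002], 'tool_pos': [0.1315, 0.5335, 0.2043], 'ee_rot': [-3.1395, -0.0002, 2.8998], 'wrist_force': [-0.252, 0.4315, -0.3272], 'wrist_torque': [-0.0142, -0.0181, -0.0422], 'finger_force': 0.0, 'width': 0.094}
{'fov_y': 51.945167684789304, 'cx': 278.6738588685496, 'cy': 215.22124226523042, 'D': array([-0.08854625,  0.        ,  0.        ,  0.        ,  0.        ]), 'origin': array([ 0.35109648, -0.03610287,  1.14497377]), 'orientation': array([ 0.19108038, -0.01797925, -1.54894241]), 'T': array([[ 0.02184865,  0.98149057, -0.19026008,  0.35109648],
       [-0.99959963,  0.02486808,  0.0134967 , -0.03610287],
       [ 0.01797828,  0.18988902,  0.98164094,  1.14497377],
       [ 0.        ,  0.        ,  0.        ,  1.        ]])}
{'fov_y': 45.791941693394506, 'cx': 268.33672441279583, 'cy': 211.77567443964566, 'D': array([0.05898947, 0.        , 0.        , 0.        , 0.        ]), 'origin': array([ 1.227357  , -0.32441715,  1.32684333]), 'orientation': array([ 0.53667302, -0.01141259,  1.1930434 ]), 'T': array([[ 0.36880874, -0.8009742 ,  0.47161471,  1.227357  ],
       [ 0.92943524,  0.31155669, -0.19769309, -0.32441715],
       [ 0.01141234,  0.51124627,  0.85935849,  1.32684333],
       [ 0.        ,  0.        ,  0.        ,  1.        ]])}
```

View pics/top0b.png

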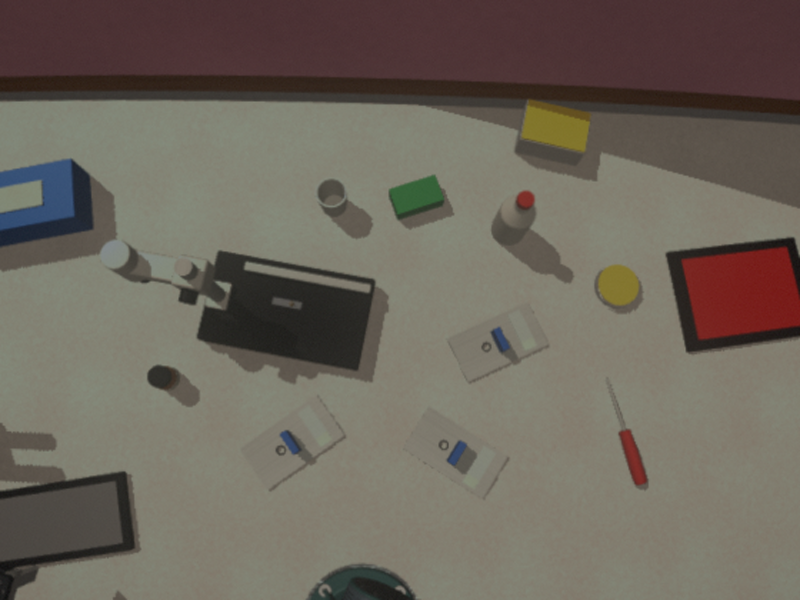

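View pics/scene0.png

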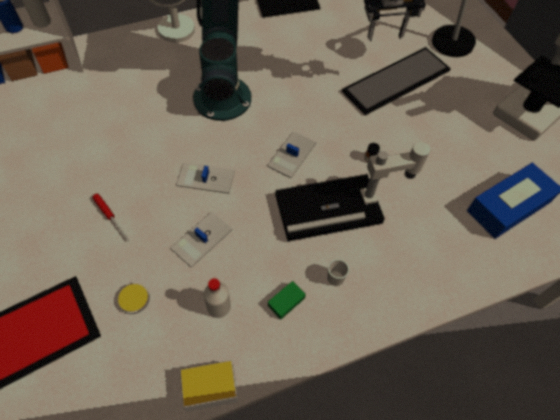

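The top view (800x600) shows three plate lookalikes, with handles at A (290,442), B (458,453) and C (501,340). C looks farthest right. The stage centre is near (288,310), with the slot at (287,303) and the fence at (307,277). I'll compute positions and check a close crop.

Run:
```python
from h import *
s=load("top0"); k=.7
for n,u,v,z in[("A",290,442,.042),("B",458,453,.042),("C",501,340,.042),("jar",162,377,.06),("beaker",332,190,.07),("gbox",416,197,.035),("bottlecap",525,200,.17),("petri",618,286,.016)]: print(n,at_z(s,u*k,v*k,z).round(3), at_d(s,u*k,v*k).round(3))
im=s["image"][:,:,::-1]
a=cv2.resize(im[205:275,305:395],None,fx=4.4,fy=4.4,interpolation=cv2.INTER_CUBIC)
b=cv2.resize(im[170:262,135:270],None,fx=5.9,fy=5.9,interpolation=cv2.INTER_CUBIC)
c=lambda x:np.clip(x.astype(float)*1.5,0,255).astype(np.uint8)
cv2.imwrite("pics/cropC.png",c(a)); cv2.imwrite("pics/cropS.png",np.clip(b.astype(float)*2,0,255).astype(np.uint8))
```

```text
A [0.319 0.133 0.042] [0.319 0.134 0.039]
B [ 0.307 -0.162  0.042] [ 0.307 -0.162  0.043]
C [ 0.509 -0.239  0.042] [ 0.509 -0.239  0.043]
jar [0.426 0.364 0.06 ] [0.426 0.364 0.059]
beaker [0.778 0.076 0.07 ] [0.796 0.081 0.024]
gbox [ 0.782 -0.081  0.035] [ 0.783 -0.081  0.033]
bottlecap [ 0.73 -0.26  0.17] [ 0.73  -0.26   0.169]
petri [ 0.622 -0.472  0.016] [ 0.623 -0.473  0.012]
```

View pics/cropC.png

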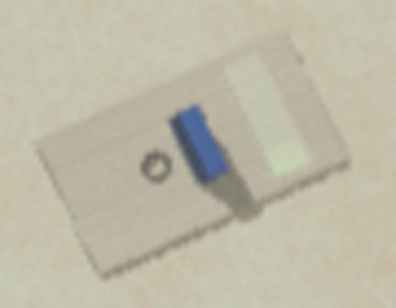

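View pics/cropS.png

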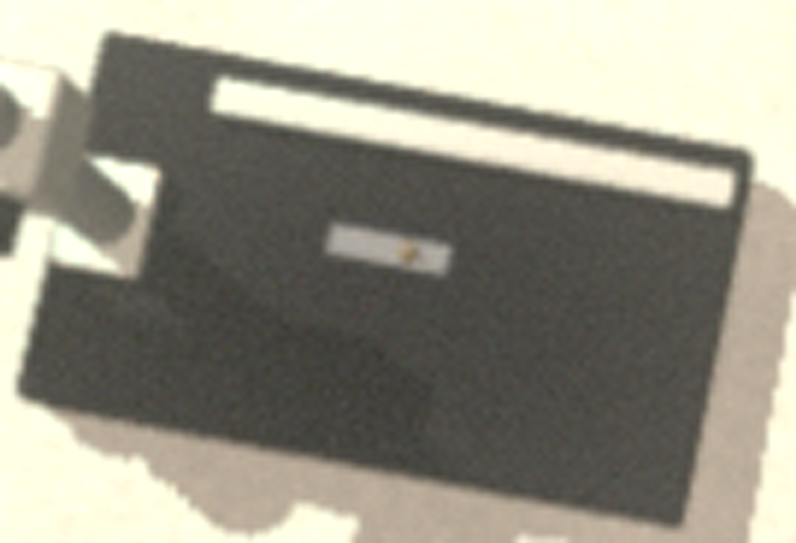

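C has its hole at crop (157,166), handle top at (203,143), slide at its right end, and corners at (38,143), (105,277), (348,163) and (287,35). In the stage crop, the slot runs from (327,240) to (450,258) and the pin tip is at (408,252), right of the middle. C is confirmed as rightmost, with y=-0.24 against -0.16 for B.

Run:
```python
from h import *
s=load("top0")
C=lambda x,y:((x+.5)/4.4-.5+305,(y+.5)/4.4-.5+205)
S=lambda x,y:((x+.5)/5.9-.5+135,(y+.5)/5.9-.5+170)
def fit(loc,w):
    loc=np.array(loc);w=np.array(w)[:,:2]; a=loc-loc.mean(0);b=w-w.mean(0)
    th=np.arctan2((a[:,0]*b[:,1]-a[:,1]*b[:,0]).sum(),(a*b).sum()); r=np.array([[np.cos(th),-np.sin(th)],[np.sin(th),np.cos(th)]])
    t=w.mean(0)-r@loc.mean(0); return th,t,r,((w-t)@r-loc)*1000
w=[at_z(s,*C(*p),.006) for p in[(38,143),(105,277),(348,163),(287,35),(157,166)]]
th,t,r,e=fit([[.045,.085],[-.045,.085],[-.045,-.085],[.045,-.085],[0,.025]],w); print("plate",th,t,e.round(1).tolist())
h=at_z(s,*C(203,135),.042); print("handle",h,((h[:2]-t)@r*1000).round(1))
w=[at_z(s,*S(*p),.04) for p in[(105,35),(750,152),(683,525),(22,392)]]
th,t,r,e=fit([[.085,.15],[.085,-.15],[-.085,-.15],[-.085,.15]],w); print("stage",th,t,e.round(1).tolist())
for n,p,z in[("slotL",(327,240),.04),("slotR",(450,258),.04),("pin",(408,251),.046),("fence L",(212,112),.05),("fence R",(733,207),.05)]:
    q=at_z(s,*S(*p),z); print(n,q.round(4),((q[:2]-t)@r*1000).round(1))
```

```text
plate 0.4422314744967911 [ 0.51081495 -0.24141318] [[-0.5, 0.1], [-0.5, -2.5], [1.0, 1.7], [-2.3, 0.8], [2.3, -0.2]]
handle [ 0.5165107  -0.23965064  0.042     ] [ 5.9 -0.8]
stage -0.1603798628225339 [0.55833853 0.15327834] [[-1.6, -0.2], [-1.3, 2.8], [-0.1, -0.0], [3.1, -2.5]]
slotL [0.5726 0.181  0.04  ] [ 9.6 29.6]
slotR [0.5658 0.1259 0.04  ] [ 11.8 -25.8]
pin [0.5674 0.1437 0.046 ] [10.4 -8. ]
fence L [0.6273 0.234  0.05  ] [55.2 90.7]
fence R [0.5899 0.001  0.05  ] [  55.5 -145.3]
```

```bash
cat >> h.py <<'E'
def go(o,pos,yaw,tilt=0.):
    """row (rotvec rad, shift cm) from pose o to tool-down pose; tilt about tool x"""
    A=R.from_euler("xyz",o["ee_rot"]); B=R.from_euler("xyz",[np.pi,0,yaw])*R.from_rotvec([tilt,0,0])
    return np.r_[(A.inv()*B).as_rotvec(), A.inv().apply(np.array(pos)-o["tool_pos"])*100].round(3).tolist()
E
python3 - <<'E'
from bench import robot
from h import *
print(go(robot.get_obs(),[.43,-.225,.20],.442))
E
```

```text
[-0.001, 0.002, 2.458, -47.141, -66.502, 0.562]
```

Call:
move_arm(deltas=[0,0,2.46,-47,-66.5,0,-1,0,0,2.46,-47,-66.5,0,-1,0,0,2.46,-47,-66.5,0,-1,0,0,2.46,-47,-66.5,0,-1,0,0,2.46,-47,-66.5,0,-1,0,0,2.46,-47,-66.5,0,-1,0,0,2.46,-47,-66.5,0,-1,0,0,2.46,-47,-66.5,0,-1])

```text
time: 0.9
tool_pos: [0.2775, 0.1598, 0.2052]
ee_rot: [3.141, -0.0, 1.695]
wrist_force: [1.7, -0.1, -0.2]
width: 0.094
finger_force: 0.0
```

Run:
```python
from bench import robot
from h import *
print(go(robot.get_obs(),[.46,-.235,.20],.442))
```

```text
[0.001, -0.001, 1.253, -41.432, 13.228, 0.526]
```

Call:
move_arm(deltas=[0,0,1.25,-41.4,13.2,0,-1,0,0,1.25,-41.4,13.2,0,-1,0,0,1.25,-41.4,13.2,0,-1,0,0,1.25,-41.4,13.2,0,-1,0,0,1.25,-41.4,13.2,0,-1,0,0,1.25,-41.4,13.2,0,-1,0,0,1.25,-41.4,13.2,0,-1,0,0,1.25,-41.4,13.2,0,-1])

```text
time: 1.7
tool_pos: [0.4474, -0.2028, 0.2049]
ee_rot: [-3.141, -0.0, 0.493]
wrist_force: [-0.1, 0.6, 0.4]
width: 0.0939
finger_force: 0.0
```

Call:
move_arm(deltas=[0,0,0.05,0,0,0,-1,0,0,0.05,0,0,0,-1])

```text
time: 1.9
tool_pos: [0.4469, -0.2017, 0.2039]
ee_rot: [-3.139, 0.002, 0.448]
wrist_force: [-0.4, -0.3, 0.4]
width: 0.0943
finger_force: 0.0
```

Run:
```python
from bench import robot
from h import *
o=robot.get_obs(); print(o["tool_pos"],o["ee_rot"],o["time"])
s=save("wrist","w1",robot); print(s["T"].round(3).tolist(), proj(s,[.51,-.24,.042]))
```

```text
[ 0.44687436 -0.20170825  0.20388411] [-3.13852384e+00  1.74078683e-03  4.47801633e-01] 1.9
[[0.434, 0.862, 0.262, 0.523], [-0.901, 0.416, 0.123, -0.165], [-0.003, -0.289, 0.957, 0.383], [0.0, 0.0, 0.0, 1.0]] [343.42658492 153.71087919]
```

View pics/w1.png

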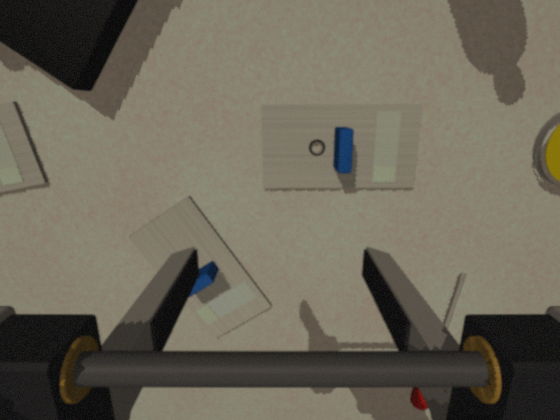

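The wrist view shows the target plate at corners (262,105), (422,105), (414,188), (264,188), hole (317,148) and handle (345,149). Plate B is at lower left.

```bash
cat >> h.py <<'E'
def fit(loc,w):
    loc=np.array(loc);w=np.array(w)[:,:2]; a=loc-loc.mean(0);b=w-w.mean(0)
    th=np.arctan2((a[:,0]*b[:,1]-a[:,1]*b[:,0]).sum(),(a*b).sum()); r=np.array([[np.cos(th),-np.sin(th)],[np.sin(th),np.cos(th)]])
    t=w.mean(0)-r@loc.mean(0); return th,t,r,((w-t)@r-loc)*1000
E
python3 - <<'E'
from bench import robot
from h import *
s=load("w1")
w=[at_z(s,*p,.006) for p in[(262,105),(264,188),(414,188),(422,105),(317,148)]]
th,t,r,e=fit([[.045,.085],[-.045,.085],[-.045,-.085],[.045,-.085],[0,.025]],w); print("plate",th,t,e.round(1).tolist())
im=s["image"].astype(int); m=(im[...,2]>im[...,0]+40)&(im[...,2]>70); m[:100]=0;m[180:]=0;m[:,:320]=0;m[:,370:]=0
v,u=np.nonzero(m); d=s["depth"]
P=np.array([at_d(s,a,b) for a,b in zip(u,v)]); P=P[P[:,2]>.036]; l=(P[:,:2]-t)@r*1000
print(len(P),l.min(0),l.max(0),P[:,2].mean())
print(go(robot.get_obs(),[*t,.10],th), go(robot.get_obs(),[*t,.014],th))
E
```

```text
plate 0.4526095458876223 [ 0.51278241 -0.24184187] [[0.0, -0.4], [0.5, -0.9], [-0.0, -0.2], [-0.4, 1.0], [-0.0, 0.5]]
581 [-20.12773612  -5.26646106] [42.25624915 64.50134778] 0.04344289029467031
[-0.002, 0.001, -0.003, 4.165, 6.582, 10.436] [-0.002, 0.001, -0.003, 4.173, 6.6, 19.036]
```

Call:
move_arm(deltas=[0,0,0,4.2,6.6,9,-1,0,0,0,4.2,6.6,9,-1,0,0,0,4.2,6.6,9,-1,0,0,0,4.2,6.6,13,-1,0,0,0,4.2,6.6,17,-1,0,0,0,4.2,6.6,19,-1,0,0,0,4.2,6.6,19,-1])

```text
time: 2.65
tool_pos: [0.5107, -0.2389, 0.0117]
ee_rot: [-3.135, 0.004, 0.452]
wrist_force: [-0.4, 0.9, -0.4]
width: 0.0939
finger_force: 0.0
```

Call:
move_arm(deltas=[0,0,0,0,0,0,0.9,0,0,0,0,0,0,0.9,0,0,0,0,0,0,0.9,0,0,0,0,0,0,0.9,0,0,0,0,0,0,0.9,0,0,0,0,0,0,0.9,0,0,0,0,0,0,0.9,0,0,0,0,0,0,0.9])

```text
time: 3.45
tool_pos: [0.5136, -0.2419, 0.0154]
ee_rot: [-3.141, 0.0, 0.45]
wrist_force: [0.9, -0.1, -0.2]
width: 0.0338
finger_force: 0.0
```

Call:
move_arm(deltas=[0,0,0,0,0,0.2,0.9,0,0,0,0,0,0.2,0.9,0,0,0,0,0,0.2,0.9,0,0,0,0,0,0.2,0.9,0,0,0,0,0,0.2,0.9,0,0,0,0,0,0.2,0.9])

```text
time: 4.05
tool_pos: [0.5134, -0.2417, 0.0131]
ee_rot: [-3.141, 0.0, 0.45]
wrist_force: [0.4, -0.2, -2.4]
width: 0.014
finger_force: 30.0
```

Call:
move_arm(deltas=[0,0,0,0,0,-2,0.9,0,0,0,0,0,-6,0.9,0,0,0,0,0,-11,0.9,0,0,0,0,0,-11,0.9])

```text
time: 4.45
tool_pos: [0.518, -0.2445, 0.1323]
ee_rot: [3.128, -0.009, 0.45]
wrist_force: [1.2, -0.7, -1.7]
width: 0.014
finger_force: 30.0
```

```bash
cat >> h.py <<'E'
ST=(-0.161,np.array([.5583,.1533]))
def st2w(x,y):
    c,s_=np.cos(ST[0]),np.sin(ST[0]); return ST[1]+np.array([c*x-s_*y,s_*x+c*y])/1000
def w2st(p):
    c,s_=np.cos(ST[0]),np.sin(ST[0]); d=np.array(p)[:2]-ST[1]; return np.array([c*d[0]+s_*d[1],-s_*d[0]+c*d[1]])*1000
E
python3 - <<'E'
from bench import robot
from h import *
o=robot.get_obs(); print(o["tool_pos"],o["wrist_force"]); print(st2w(3,-58),st2w(-100,-120),go(o,[*st2w(3,-58),.13],ST[0],.052))
E
```

```text
[ 0.51801494 -0.24445755  0.13226808] [ 1.17529305 -0.72311858 -1.73705114]
[0.55196349 0.09556917] [0.44035661 0.05088244] [0.061, 0.003, 0.611, 17.839, -29.147, -0.007]
```

Call:
move_arm(deltas=[0.05,0,0.61,18,-28.8,0,0.9,0.05,0,0.61,18,-28.8,0,0.9,0.05,0,0.61,18,-28.8,0,0.9,0.05,0,0.61,18,-28.8,0,0.9,0.05,0,0.61,18,-28.8,0,0.9,0.05,0,0.61,18,-28.8,0,0.9,0.05,0,0.61,18,-28.8,0,0.9,0.05,0,0.61,18,-28.8,0,0.9])

```text
time: 5.25
tool_pos: [0.5496, 0.1017, 0.1222]
ee_rot: [-3.092, 0.017, -0.152]
wrist_force: [0.2, -1.3, -0.8]
width: 0.0137
finger_force: 30.0
```

Call:
move_arm(deltas=[0,0,0,0,0,0,0.9,0,0,0,0,0,0,0.9,0,0,0,0,0,0,0.9])

```text
time: 5.55
tool_pos: [0.5504, 0.0942, 0.123]
ee_rot: [-3.095, 0.015, -0.162]
wrist_force: [-0.1, 1.4, -3.0]
width: 0.0137
finger_force: 30.0
```

Run:
```python
from bench import robot
from h import *
o=robot.get_obs(); print(w2st(o["tool_pos"]),o["tool_pos"],o["wrist_force"]); print(go(o,[*st2w(3,-58),.08],ST[0],.052))
save("wrist","w2",robot)
s=save("top","top2",robot)
im=s["image"][170:270,135:285,::-1]
cv2.imwrite("pics/c2.png",cv2.resize(np.clip(im*1.6,0,255).astype(np.uint8),None,fx=5,fy=5,interpolation=cv2.INTER_CUBIC))
```

```text
[  1.68531793 -59.55200538] [0.55041702 0.09424799 0.12301598] [-0.13070545  1.40930446 -3.03934073]
[0.006, 0.015, -0.002, 0.198, 0.044, 4.302]
```

View pics/w2.png

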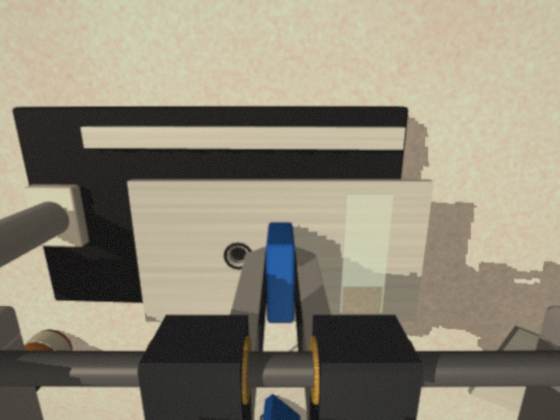

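Run:
```python
from h import *
s=load("w2")
for n,p,z in[("FL",(129,181),.1205),("FR",(432,182),.1115),("hole",(238,256),.1175),("fenceL",(83,149),.05),("fenceR",(404,150),.05),("stage FL",(15,108),.04),("stage FR",(407,108),.04)]:
    print(n,w2st(at_z(s,*p,z)).round(1), at_d(s,*p).round(3))
```

```text
FL [46.8 24. ] [0.608 0.171 0.118]
FR [  45.8 -143.6] [0.58  0.004 0.111]
hole [  1.3 -34.4] [0.521 0.139 0.04 ]
fenceL [55. 92.] [0.627 0.241 0.041]
fenceR [  55.4 -145.3] [ 0.581 -0.013  0.001]
stage FL [ 84.6 146.6] [0.665 0.285 0.04 ]
stage FR [  84.2 -147.3] [ 0.618 -0.006  0.039]
```

Call:
move_arm(deltas=[0,0.015,0,0.3,0.1,2.5,0.9,0,0.015,0,0.3,0.1,5,0.9,0,0.015,0,0.3,0.1,6,0.9,0,0.015,0,0.3,0.1,6,0.9,0,0.015,0,0.3,0.1,6,0.9])

```text
time: 6.15
tool_pos: [0.5536, 0.0968, 0.0643]
ee_rot: [-3.094, -0.001, -0.161]
wrist_force: [-0.1, -0.5, -2.7]
width: 0.0138
finger_force: 30.0
```

Call:
move_arm(deltas=[0,0,0,0,0,0.15,0.9,0,0,0,0,0,0.3,0.9,0,0,0,0,0,0.3,0.9])

```text
time: 6.45
tool_pos: [0.5533, 0.0974, 0.0611]
ee_rot: [-3.094, -0.001, -0.161]
wrist_force: [-0.2, -0.4, -2.8]
width: 0.0137
finger_force: 30.0
```

Call:
move_arm(deltas=[0,0,0,0,0,0.15,0.9,0,0,0,0,0,0.25,0.9,0,0,0,0,0,0.25,0.9])

```text
time: 6.75
tool_pos: [0.553, 0.0975, 0.0579]
ee_rot: [-3.095, -0.0, -0.161]
wrist_force: [0.2, 0.5, -1.9]
width: 0.0139
finger_force: 30.0
```

Call:
move_arm(deltas=[0,0,0,0,0,0.1,0.9,0,0,0,0,0,0.1,0.9])

```text
time: 6.95
tool_pos: [0.5532, 0.0975, 0.0576]
ee_rot: [-3.094, -0.001, -0.161]
wrist_force: [-1.6, -0.0, 1.1]
width: 0.0139
finger_force: 30.0
```

Call:
move_arm(deltas=[0,0,0,0.15,0,0,0.9,0,0,0,0.3,0,0,0.9,0,0,0,0.45,0,0,0.9,0,0,0,0.5,0,0,0.9])

```text
time: 7.35
tool_pos: [0.558, 0.0969, 0.0574]
ee_rot: [-3.094, -0.0, -0.16]
wrist_force: [-3.1, 0.4, 3.9]
width: 0.0138
finger_force: 30.0
```

Call:
move_arm(deltas=[0,0,0,0.1,0,0,0.9,0,0,0,0.15,0,0,0.9,0,0,0,0.15,0,0,0.9])

```text
time: 7.65
tool_pos: [0.5595, 0.0966, 0.0573]
ee_rot: [-3.094, -0.0, -0.161]
wrist_force: [-3.0, 1.5, 4.4]
width: 0.014
finger_force: 30.0
```

Call:
move_arm(deltas=[0,0,0,0.1,0,-0.02,0.9,0,0,0,0.1,0,-0.02,0.9])

```text
time: 7.85
tool_pos: [0.5602, 0.0965, 0.0573]
ee_rot: [-3.094, 0.0, -0.161]
wrist_force: [-4.6, 0.4, 6.3]
width: 0.0139
finger_force: 30.0
```

Call:
move_arm(deltas=[0,0,0,0.1,0,0,0.9,0,0,0,0.1,0,0,0.9])

```text
time: 8.05
tool_pos: [0.5605, 0.0965, 0.0573]
ee_rot: [-3.094, 0.002, -0.161]
wrist_force: [-5.9, 1.5, 6.7]
width: 0.0141
finger_force: 30.0
```

Call:
move_arm(deltas=[0,0,0,-0.05,0,-0.04,0.9,0.003,0,0,-0.05,-0.3,-0.05,0.9,0.005,0,0,-0.05,-0.6,-0.06,0.9,0.008,0,0,-0.05,-0.9,-0.06,0.9,0.01,0,0,-0.05,-1.1,-0.06,0.9,0.01,0,0,-0.05,-1.1,-0.06,0.9])

```text
time: 8.65
tool_pos: [0.5619, 0.1046, 0.0577]
ee_rot: [-3.09, 0.001, -0.162]
wrist_force: [-4.0, -3.7, 4.1]
width: 0.0138
finger_force: 30.0
```

Run:
```python
from bench import robot
from h import *
o=robot.get_obs(); print(w2st(o["tool_pos"]),o["ee_rot"],o["wrist_force"])
s=save("wrist","w3",robot)
```

```text
[ 11.31921631 -47.48572508] [-3.08962675e+00  1.35702152e-03 -1.61633909e-01] [-3.96540525 -3.72603054  4.14998402]
```

View pics/w3.png

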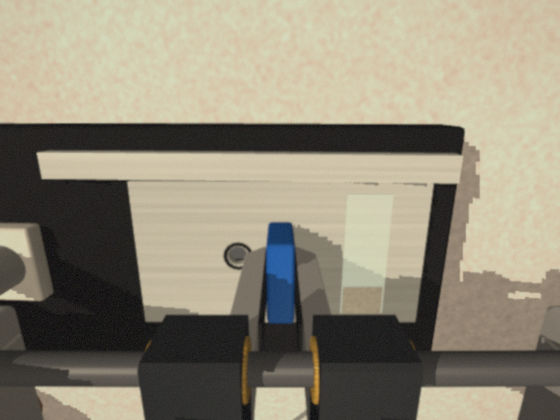

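The plate is tight along the fence with its edge parallel and the hole at (238,255). The hole is at stage y of about -22, so there are about 13 mm left to the pin.

Call:
move_arm(deltas=[0.003,0,0,0,-0.2,0,0.9,0.005,0,0,0,-0.4,0,0.9,0.006,0,0,0,-0.6,0,0.9,0.006,0,0,0,-0.7,0,0.9])

```text
time: 9.1
tool_pos: [0.5629, 0.1111, 0.0579]
ee_rot: [-3.085, 0.001, -0.162]
wrist_force: [-5.8, -4.3, 3.9]
width: 0.0136
finger_force: 30.0
```

Call:
move_arm(deltas=[0,0,0,0,-0.1,0,0.9,0,0,0,0,-0.2,0,0.9,0,0,0,0,-0.2,0,0.9])

```text
time: 9.4
tool_pos: [0.5633, 0.1137, 0.0578]
ee_rot: [-3.083, 0.001, -0.161]
wrist_force: [-4.4, -3.3, 2.3]
width: 0.0137
finger_force: 30.0
```

Call:
move_arm(deltas=[0,0,0,0,0,0,0.55,0,0,0,0,0,0,0.55,0,0,0,0,0,0,0.55,0,0,0,0,0,0,0.55])

```text
time: 9.8
tool_pos: [0.5645, 0.116, 0.0587]
ee_rot: [-3.078, -0.001, -0.161]
wrist_force: [0.7, 0.2, -0.2]
width: 0.0214
finger_force: 0.0
```

Call:
move_arm(deltas=[0,0,0,0,-0.2,0,0.55,0,0,0,0,-0.4,0,0.55,0,0,0,0,-0.5,0,0.55,0,0,0,0,-0.5,0,0.55])

```text
time: 10.2
tool_pos: [0.565, 0.1211, 0.0592]
ee_rot: [-3.079, -0.0, -0.16]
wrist_force: [0.0, 0.1, -0.3]
width: 0.0212
finger_force: 0.0
```

Run:
```python
from bench import robot
from h import *
o=robot.get_obs(); print(w2st(o["tool_pos"]),o["ee_rot"],o["wrist_force"],o["width"])
s=save("wrist","w4",robot)
for u in (150,200,330,380,410): print(u,at_d(s,u,215)[2].round(4))
```

```text
[ 11.74822091 -30.75510989] [-3.07851740e+00 -4.49402966e-04 -1.60346812e-01] [ 0.03979214  0.14290945 -0.34737505] 0.021244714337824547
150 0.0459
200 0.0477
330 0.0477
380 0.0473
410 0.0474
```

View pics/w4.png

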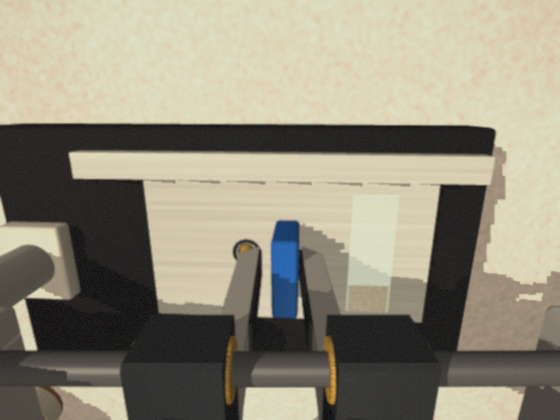

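The hole is over the pin: brass shows in the hole at (246,249), the plate's depth is level at about 46-47 mm, and its edge sits at the fence. Next I open up and retreat.

Call:
move_arm(deltas=[0,0,0,0,0,0,0,0,0,0,0,0,0,0,0,0,0,0,0,0,0,-0.05,0,0,0,0,-0.5,0,-0.05,0,0,0,0,-3,0,-0.05,0,0,0,0,-7,0,-0.05,0,0,0,0,-11,0,-0.05,0,0,0,0,-11,0])

```text
time: 11.05
tool_pos: [0.5674, 0.1142, 0.1767]
ee_rot: [-3.125, -0.014, -0.161]
wrist_force: [0.4, -0.3, 1.0]
width: 0.0468
finger_force: 0.0
```

Run:
```python
from bench import robot
from h import *
o=robot.get_obs(); print(o["time"],o["tool_pos"],o["wrist_force"],o["width"])
s=save("wrist","w5",robot)
from h import *
# plane fit of plate top around stage-local region
P=[]
for v in range(0,420,3):
    for u in range(0,560,3):
        if s["depth"][v,u]>0:
            p=at_d(s,u,v); l=w2st(p)
            if -30<l[0]<50 and (l[1]>5 and l[1]<45 or -115<l[1]<-50) and .038<p[2]<.056: P.append([*l,1,p[2]*1000])
P=np.array(P); c=np.linalg.lstsq(P[:,:3],P[:,3],rcond=None)[0]; print(len(P),c)
cv2.imwrite("pics/w5.png",np.clip(s["image"][:,:,::-1]*1.2,0,255).astype(np.uint8))
```

```text
11.05 [0.56743389 0.11415473 0.1766905 ] [ 0.39378202 -0.30640812  1.03802157] 0.04679821639997379
1008 [-1.59965445e-03 -3.56326290e-03  4.66464529e+01]
```

View pics/w5.png

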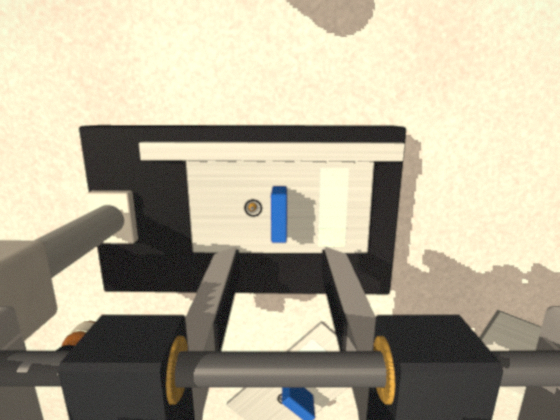

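The plate lies flat, with a tilt of about 0.004 rad and its top at about 46.6 mm. The pin is in the hole at (253,208), the edge is along the fence, and the gripper is clear, so I'm handing the job in.

Call:
move_arm(deltas=[0,0,0,0,0,0,0,0,0,0,0,0,0,0,0,0,0,0,0,0,0])

```text
time: 11.4
tool_pos: [0.5627, 0.1139, 0.1667]
ee_rot: [-3.13, 0.004, -0.161]
wrist_force: [-0.3, -0.3, 0.1]
width: 0.0471
finger_force: 0.0
```

```bash
python3 -c "
from bench import robot
print(robot.close_job())"
```

```text
the job is handed in; nothing more can be done
None
```

The plate lies flat on the stage with its hole over the brass pin and its long edge along the fence, released and with the gripper clear; the job was handed in at about 11.4 s, and the hand-in call returned no verdict.

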